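Assemble two signal towers

ROBOT

A 6-joint arm with a two-finger parallel gripper is mounted at the origin on the work surface. World frame = base frame: x ahead of the robot, y to its left, z up, the work surface at z = 0. Lengths are in mm, angles in rad, forces in N, time in s.
With the tool pointing down it reaches from about 350 to 775 mm from the base axis. Payload 7.3 kg.
Tool frame: the origin (TCP) lies midway between the tips of the shut fingers; the grasp point (between the pads) lies bot.tcp_to_grasp behind it (bot.tcp_to_grasp is the distance from the TCP to the grasp point, in mm); z points along the fingers, y is the direction in which the jaws open and shut (so a half turn about z gives the same grasp; the last joint's range is limited). The gripper opens to 92 mm and grips with 3 to 60 N. Pads are 19 mm wide; open, the fingers measure 130 mm over their backs; the gripper's body (75 mm by 190 mm) begins 47 mm behind the grasp point.
Start: joints at [-1.333, 0.342, 1.524, -0, 1.275, -0.146], TCP at [196.608, -486.816, 226.741] pointing down, gripper open.
Joint ranges: [-2.53, 2.53], [-0.77, 2.02], [0.04, 2.7], [-1, 4.14], [0.28, 2.66], [-3.11, 3.11]. Speed limits (rad/s): [2.57, 2.57, 3.14, 3.14, 3.14, 3.14].

INTERFACE

Orientations are given as [roll, pitch, yaw] about the fixed x, y, z axes, in that order (R = Rz(yaw) Ry(pitch) Rx(roll)).
In Python, from plant import bot gives the robot as it stands.
- The arm moves only by the shell command python3 -m inch 'ROWS'. ROWS is JSON, one flat list of numbers, 7 for each row, row after row: the shift along the world's x, y, z in cm, then the turn, a rotation vector about the world's x, y, z in degrees, then the gripper command: -1 is shut, 1 is fully open, values between are in proportion. In form: [tx, ty, tz, ax, ay, az, fingers, tx, ty, tz, ax, ay, az, fingers, ...]. A call has exactly 5 rows; each row is the pose to reach, as a shift and turn from the pose measured when the call began; what a row does not reach only later rows make up. A row lasts 1/10 s, in which the tool goes at most 50 mm and 8.59 degrees, less where a joint would pass 70% of its speed; a pose out of reach is approached as far as the arm can. A call with a gripper value outside its range is refused whole. The fingers move at their own pace and stop on an object; the grip force is fixed at half the most. Time passes only in rows, so rows that repeat a pose let the fingers close, or fill a call up. It gives the time, the measured TCP pose, the force and the opening at its end, in the units of the state.
- bot.get_obs(): the state, without advancing time (a new reading comes with each control period).
- bot.capture(name): name is "scene" or "top"; returns the picture (384x512x3 uint8, red, green, blue); there is no depth.
- bot.calibration(name): a dict with "fx", "fy", "cx", "cy" (pixels), "cam_to_world" (4x4, takes a point from camera to world coordinates). Camera axes: x right, y down, z forward; pixel columns grow to the right and rows downward; lengths in mm; the calibration is good to about 2 mm. A picture is of the moment at which its call begins. calibration takes no time and is no camera call.
- bot.close_job(): hands the job in, once; it reports no verdict.
The state is a dict: "time": time; "joint_positions": joint angles; "dq": joint speeds; "tau": joint torques, N m; "tool_pos": TCP position; "tcp_rot": TCP orientation; "contact_force": force on the tool from outside, world axes, zero at the start; "moment": the same for the moment, N m; "grip_width": finger opening in mm.
Only numpy, scipy, OpenCV 4.12 (cv2) and the standard library are available. Lean on these libraries where they do the work, as an engineer would, in place of code of your own. Each camera call takes 0.05 s, during which the arm holds its last target.

TASK

Assemble the two signal towers on the bench: on the black base plug the green lamp, then the amber lamp on it, then the red lamp on top; on the white base plug the blue lamp and then the black sounder on top. Every piece must sit upright and fully home on the one below, and everything must be released. Leave the spare white lamp, the screwdriver and the hand-held meter where they are.

Things in the scene. Friction and masses are not known exactly. Their poses are not given: they have to be found in the camera images.
- green_center (a point): plug-in signal lamp standing upright: green lens, 56 mm diameter, 52 mm tall from lower rim to shoulder, plus a grey conical hub on top (10 mm high, 42 mm wide at its foot, 30 mm at its top) that fits into the underside of the next piece; its own underside has a round socket 48 mm wide, 12 mm deep. 0.06 to 0.13 kg. The point is on its axis, 26 mm above its lower rim; z is up.
- amber_center (a point): plug-in signal lamp standing upright: amber (orange-yellow) lens, 56 mm diameter, 52 mm tall from lower rim to shoulder, plus a grey conical hub on top (10 mm high, 42 mm wide at its foot, 30 mm at its top) that fits into the underside of the next piece; its own underside has a round socket 48 mm wide, 12 mm deep. 0.06 to 0.13 kg. The point is on its axis, 26 mm above its lower rim; z is up.
- red_center (a point): plug-in signal lamp standing upright: red lens, 56 mm diameter, 52 mm tall from lower rim to shoulder, plus a grey conical hub on top (10 mm high, 42 mm wide at its foot, 30 mm at its top) that fits into the underside of the next piece; its own underside has a round socket 48 mm wide, 12 mm deep. 0.06 to 0.13 kg. The point is on its axis, 26 mm above its lower rim; z is up.
- blue_center (a point): plug-in signal lamp standing upright: blue lens, 56 mm diameter, 52 mm tall from lower rim to shoulder, plus a grey conical hub on top (10 mm high, 42 mm wide at its foot, 30 mm at its top) that fits into the underside of the next piece; its own underside has a round socket 48 mm wide, 12 mm deep. 0.06 to 0.13 kg. The point is on its axis, 26 mm above its lower rim; z is up.
- sounder_center (a point): the sounder: a round black piece 56 mm in diameter and 48 mm tall, standing upright, with grey radial slots and a white spot on its flat top and no hub there; the same socket in its underside as the lamps (48 mm wide, 12 mm deep). 0.06 to 0.13 kg. This point is on its axis, half-way up, 24 mm above its lower rim; z points up.
- black_base_seat (a point): the black tower base: a black column 58 mm in diameter on a square black foot 90 mm wide and 8 mm thick, with the same grey conical hub (10 mm high) on top as the lamps. The point is on the axis at the shoulder (foot of the hub), 40 mm above the bench. A piece fully home rests its lower rim on this shoulder: a lamp centre is then 26 mm above the point. Fixed.
- white_base_seat (a point): the white tower base: a white column 58 mm in diameter on a round white foot 94 mm across and 8 mm thick, with the same grey conical hub (10 mm high) on top. The point is on the axis at the shoulder (foot of the hub), 40 mm above the bench. A piece fully home rests its lower rim on this shoulder: a lamp centre is then 26 mm above the point. Fixed.
- spare_center (a point): the spare lamp, which is to be left alone: the same shape and size as the other lamps but with a clear white lens. This point is on its axis, half-way up, 26 mm above its lower rim.
- screwdriver_center (a point): a small screwdriver lying on the bench, to be left alone: 179 mm long, teal and black handle 22 to 25 mm thick, thin steel blade; it lies along its own x, blade towards +x. This point is half-way along it, 11 mm above the bench.
- meter_center (a point): a hand-held meter lying on its back, to be left alone: green-grey case 75 x 150 x 34 mm (its own x, y, z), grey display and dial on top. This point is its centre, 17 mm above the bench.

How it is judged (in metres and radians):
At the end, for the whole second after the job is handed in: Black base: green, amber, red upwards; white base: blue, then sounder. Each piece is within 10 mm sideways of the one below and within 4 mm of its seated height (centres: lamp 26 mm above a base, 52 mm above a lamp; sounder 50 mm above a lamp), upright within 0.09 rad, below 20 mm/s (horizontal distance between green_center and black_base_seat below 0.01 m and z of green_center in the frame of black_base_seat between 0.022 and 0.03 m and horizontal distance between amber_center and green_center below 0.01 m and z of amber_center in the frame of green_center between 0.048 and 0.056 m and horizontal distance between red_center and amber_center below 0.01 m and z of red_center in the frame of amber_center between 0.048 and 0.056 m and horizontal distance between blue_center and white_base_seat below 0.01 m and z of blue_center in the frame of white_base_seat between 0.022 and 0.03 m and horizontal distance between sounder_center and blue_center below 0.01 m and z of sounder_center in the frame of blue_center between 0.046 and 0.054 m and angle between each of green_center, amber_center, red_center, blue_center, sounder_center's own z axis and vertical below 0.09 rad and linear speed of each of green, amber, red, blue, sounder below 0.02 m/s); the robot touches nothing.
It fails at once if the spare white lamp is moved more than 30 mm (distance of spare_center from where it was at the start of the episode above 0.03 m).
It fails at once if the screwdriver is moved more than 30 mm (distance of screwdriver_center from where it was at the start of the episode above 0.03 m).
It fails at once if the hand-held meter is moved more than 30 mm (distance of meter_center from where it was at the start of the episode above 0.03 m).
It also fails if it takes over 131 s, if anything falls off the work surface, if the arm or the gripper's body presses on something with over 40 N, if the wrist force passes 120 N, or if a joint passes its speed limit or range.

## Working session

There is one attempt and no reset: what is moved stays moved. The work goes in short steps, Python scripts to look and compute and a shell command to move; the robot and the scene stay as the last step left them, time stands still between calls to the robot, and variables do not carry over. Pictures are saved under pics/ and viewed, and the job is handed in when it is done.

```bash
ls; mkdir -p pics; python3 - <<'E'
from plant import bot
import cv2,numpy as np
print(bot.get_obs(), bot.tcp_to_grasp)
for n in("scene","top"):
    im=bot.capture(n); cv2.imwrite(f"pics/{n}0.png",im[:,:,::-1])
    c=bot.calibration(n); print(n,c["fx"],c["fy"],c["cx"],c["cy"]); print(np.round(c["cam_to_world"],3))
E
```

```text
pics
{'time': 0.0, 'joint_positions': array([-1.33299608e+00,  3.42745864e-01,  1.52502340e+00, -7.22190693e-06,
        1.27537330e+00, -1.46019840e-01]), 'dq': array([-0.00061886, -0.00038073, -0.00013234, -0.00056759, -0.00096733,
        0.00178119]), 'tau': array([ 3.84647910e-05, -4.31238055e+01, -2.44224715e+01,  7.17138383e-02,
        5.57273731e-02, -1.25656666e-04]), 'tool_pos': array([ 196.50730894, -486.40217218,  226.03071434]), 'tcp_rot': array([-3.14005822e+00, -2.18683203e-04,  3.83822029e-01]), 'contact_force': array([0.31991228, 0.01049408, 0.25686269]), 'moment': array([ 0.00993488, -0.03080461, -0.00918031]), 'grip_width': 91.64352616991701} 18.8
scene 483.101821250887 483.101821250887 260.92381832122373 187.4952545562012
[[ 6.96000e-01  4.32000e-01 -5.73000e-01  1.35324e+03]
 [ 7.18000e-01 -4.29000e-01  5.48000e-01 -7.06350e+02]
 [-9.00000e-03 -7.93000e-01 -6.09000e-01  8.56885e+02]
 [ 0.00000e+00  0.00000e+00  0.00000e+00  1.00000e+00]]
top 456.59249394780085 456.59249394780085 256.1137203933335 195.01828207056207
[[ 2.400000e-02 -9.930000e-01  1.200000e-01  4.661760e+02]
 [-1.000000e+00 -2.600000e-02 -1.600000e-02  1.103800e+01]
 [ 1.900000e-02 -1.190000e-01 -9.930000e-01  1.096327e+03]
 [ 0.000000e+00  0.000000e+00  0.000000e+00  1.000000e+00]]
```

View pics/scene0.png

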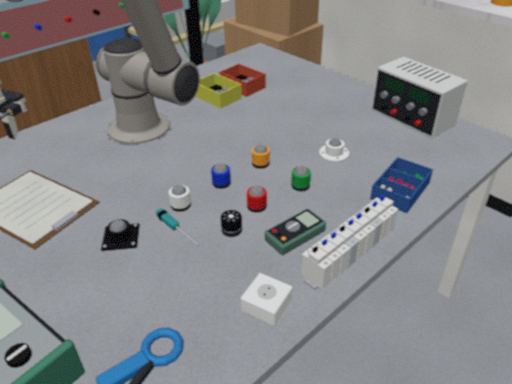

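View pics/top0.png

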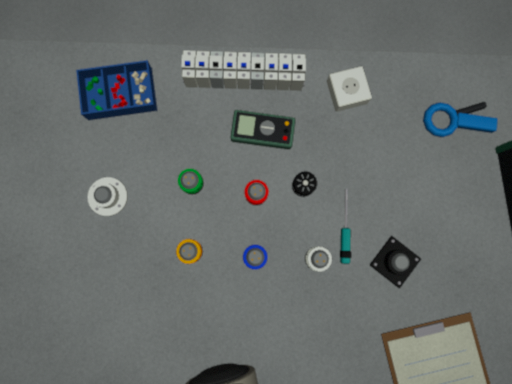

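The top view shows, in pixels:
- **To stack:** green (190,181), red (256,192), sounder (304,183), amber (189,251) and blue (255,257).
- **Leave alone:** spare lamp (319,259).
- **Bases:** black (400,262) and white (105,196).

Next I measure the hub-foot circles in the top view and check them against the scene view.

```bash
cat > h.py <<'E'
import cv2,numpy as np
from plant import bot
def ray(n,u,v,z):
    c=bot.calibration(n);T=np.array(c["cam_to_world"])
    d=T[:3,:3]@np.array([(u-c["cx"])/c["fx"],(v-c["cy"])/c["fy"],1]);o=T[:3,3]
    return (o+d*(z-o[2])/d[2])[:2]
def proj(n,p):
    c=bot.calibration(n);T=np.linalg.inv(np.array(c["cam_to_world"]));q=T@np.append(p,1)
    return c["fx"]*q[0]/q[2]+c["cx"],c["fy"]*q[1]/q[2]+c["cy"]
E
python3 - <<'E'
from h import *
im=cv2.imread("pics/top0.png");hsv=cv2.cvtColor(im,cv2.COLOR_BGR2HSV)
def blob(mask,u,v,z,r=24):
    m=np.zeros_like(mask);m[v-r:v+r,u-r:u+r]=mask[v-r:v+r,u-r:u+r]
    cs,h=cv2.findContours(m,cv2.RETR_CCOMP,cv2.CHAIN_APPROX_NONE)
    return cs,h
S=((hsv[:,:,1]>110)).astype(np.uint8)*255
W=(hsv[:,:,2]>165).astype(np.uint8)*255
D=(hsv[:,:,2]<60).astype(np.uint8)*255
for n,m,u,v,z in [("green",S,190,181,52),("red",S,256,192,52),("amber",S,189,251,52),("blue",S,255,257,52),("spare",W,319,259,52),("wbase",W,105,196,40),("bbase",D,400,262,40),("sounder",D,304,183,48)]:
    cs,h=blob(m,u,v,z)
    for c,hh in zip(cs,h[0]):
        if len(c)<18: continue
        e=cv2.fitEllipse(c);p=ray("top",*e[0],z)
        print(n,"hole" if hh[3]>=0 else "outer",np.round(e[0],1),"ax mm",np.round(np.array(e[1])*(1096-z)/456.6,0),"xy",np.round(p,1),"scene px",np.round(proj("scene",[*p,z]),0))
E
python3 - <<'E'
import cv2
im=cv2.imread("pics/top0.png")
a=cv2.resize(im[150:290,70:230],None,fx=5,fy=4.2)[:588];cv2.imwrite("pics/a.png",a)
a=cv2.resize(im[150:290,270:430],None,fx=4,fy=4);cv2.imwrite("pics/b.png",a)
E
```

```text
green outer [190.  180.8] ax mm [53. 58.] xy [621.2 147.1] scene px [299. 172.]
green hole [189.1 179.6] ax mm [41. 42.] xy [623.9 149.3] scene px [301. 172.]
red outer [256.  191.8] ax mm [54. 56.] xy [599.5  -5.7] scene px [255. 192.]
red hole [256.2 191. ] ax mm [40. 41.] xy [601.5  -6.2] scene px [256. 192.]
amber outer [188.6 250.9] ax mm [56. 59.] xy [460.7 143.7] scene px [260. 151.]
amber hole [187.9 250.9] ax mm [40. 42.] xy [460.6 145.3] scene px [260. 150.]
blue outer [254.7 256.6] ax mm [55. 55.] xy [451.4  -6.2] scene px [220. 169.]
blue hole [254.9 256.8] ax mm [41. 42.] xy [451.   -6.6] scene px [220. 169.]
spare outer [319.3 258.7] ax mm [52. 53.] xy [ 450.2 -153.1] scene px [178. 191.]
spare hole [319.2 258.6] ax mm [45. 47.] xy [ 450.4 -152.9] scene px [178. 191.]
wbase outer [106.7 196.1] ax mm [85. 88.] xy [582.1 339.5] scene px [331. 145.]
wbase hole [109.4 196.9] ax mm [42. 54.] xy [580.5 333.2] scene px [330. 145.]
wbase hole [102.3 194.3] ax mm [45. 47.] xy [586.1 350. ] scene px [335. 144.]
bbase outer [395.9 261.5] ax mm [ 92. 101.] xy [ 447.8 -331.8] scene px [121. 225.]
bbase hole [400.6 262. ] ax mm [40. 42.] xy [ 446.8 -342.9] scene px [117. 227.]
sounder outer [304.  183.6] ax mm [51. 57.] xy [ 622.2 -116.8] scene px [230. 216.]
sounder hole [305.1 182.4] ax mm [17. 19.] xy [ 625.2 -119.3] scene px [230. 217.]
```

View pics/b.png

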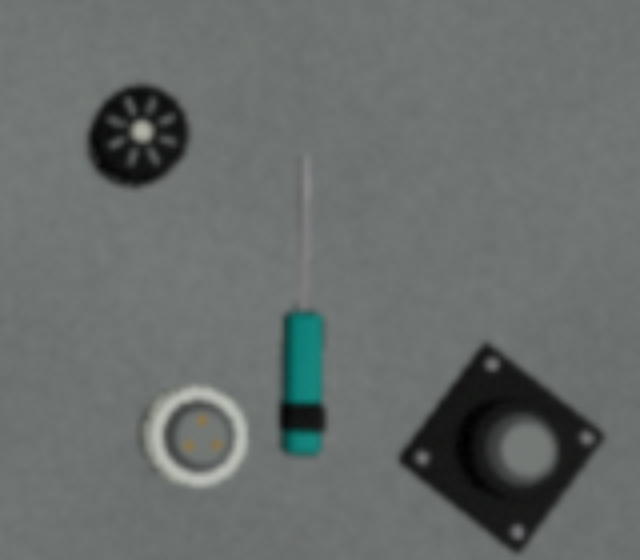

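The crop shows the sounder spot near (305.5,182.7), the black base hub near (401,262), and the screwdriver between them. The hole diameters of 40–42 mm match the given 42 mm hub foot. I still need to check the white base and compare everything with the scene view.

View pics/a.png

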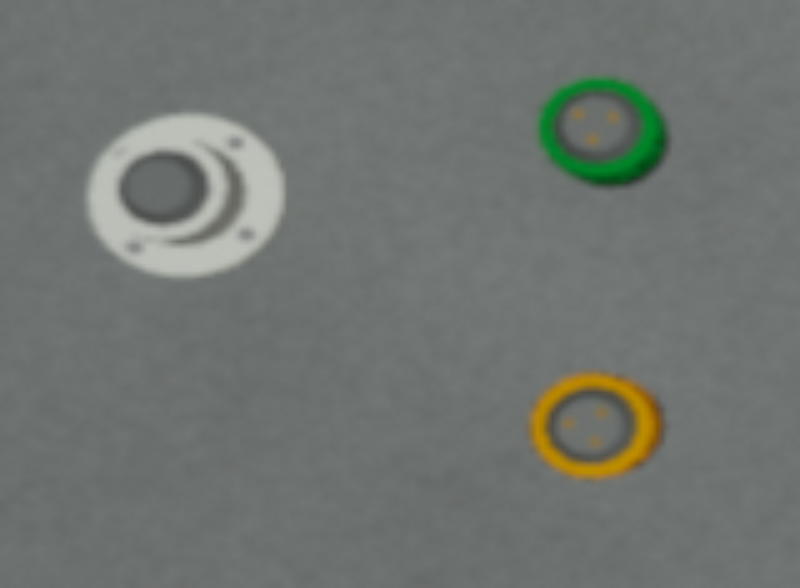

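```bash
python3 - <<'E'
from h import *
im=cv2.imread("pics/scene0.png")
P={"green":(623.9,149.3,52),"red":(601.5,-6.2,52),"amber":(460.6,145.3,52),"blue":(451,-6.6,52),"spare":(450.4,-153,52),"wb":(586,350,40),"bb":(446.8,-342.9,40),"so":(625.2,-119.3,48)}
big=cv2.resize(im,None,fx=4,fy=4,interpolation=cv2.INTER_CUBIC)
for p in P.values():
  for r in(28,21):
    if r==28 and p[2]==40:r=29
    q=np.array([[proj("scene",(p[0]+r*np.cos(t),p[1]+r*np.sin(t),p[2]))] for t in np.linspace(0,6.28,40)])
    cv2.polylines(big,[((q+.5)*4).astype(int)],True,(255,0,255),1)
cv2.imwrite("pics/c.png",big[500:1060,380:1180]);cv2.imwrite("pics/d.png",big[480:700,1100:1500])
# white base: grey hub by intensity
t=cv2.imread("pics/top0.png",0);print(t[184:206,88:124:1])
E
```

```text
[[113 114 117 126 153 177 183 185 188 189 189 189 188 187 186 187 188 187
  189 189 182 172 166 167 179 186 185 167 138 132 158 187 190 185 164 131]
 [114 114 123 146 170 176 173 182 188 188 187 186 177 163 160 160 166 172
  176 186 188 186 175 155 151 165 178 179 165 164 177 189 190 190 182 159]
 [114 120 142 170 178 167 171 184 187 180 168 155 134 112 108 109 117 126
  136 158 176 187 186 173 146 129 152 177 185 188 189 191 190 190 189 180]
 [116 134 167 185 183 178 183 186 175 150 122 103  89  84  84  84  82  80
   87 108 140 170 187 186 171 134 120 148 173 187 190 190 190 191 190 187]
 [120 149 179 187 188 187 187 176 143 104  90  93  97  97  98  95  92  85
   77  77  95 137 177 189 184 159 120 111 143 175 189 190 190 190 190 188]
 [130 161 185 190 189 189 180 150 104  90 100 104 105 105 104 105 102  96
   86  78  78 104 152 185 188 177 144 103 120 160 187 190 190 190 190 189]
 [142 177 187 189 188 186 166 121  92  99 104 105 105 107 106 106 106 104
   96  85  78  83 122 170 189 187 161 112 109 142 175 189 190 190 190 190]
 [154 185 188 188 189 180 148  99  99 105 105 106 106 104
[... 1478 characters left out ...]
  77  78  81  82  80  82  83
   86 100 133 170 187 187 175 143 109 104 114 146 179 189 190 191 191 190]
 [158 185 188 188 189 188 190 187 174 153 131 100  85  83  83  86  91 104
  127 151 171 187 187 176 147 117 107 108 129 165 187 190 190 191 190 191]
 [144 177 188 189 189 189 188 189 187 185 174 155 145 137 127 134 147 155
  170 185 187 188 175 148 117 106 107 120 152 180 186 185 188 190 190 189]
 [134 166 187 189 189 189 189 189 189 188 188 186 185 179 172 176 184 186
  188 187 184 172 147 117 104 106 119 147 174 179 165 160 174 188 190 186]
 [124 156 184 188 190 188 189 188 184 181 188 187 188 188 187 187 187 186
  182 171 155 137 115 104 108 120 147 174 186 172 140 133 151 182 187 177]]
```

View pics/c.png

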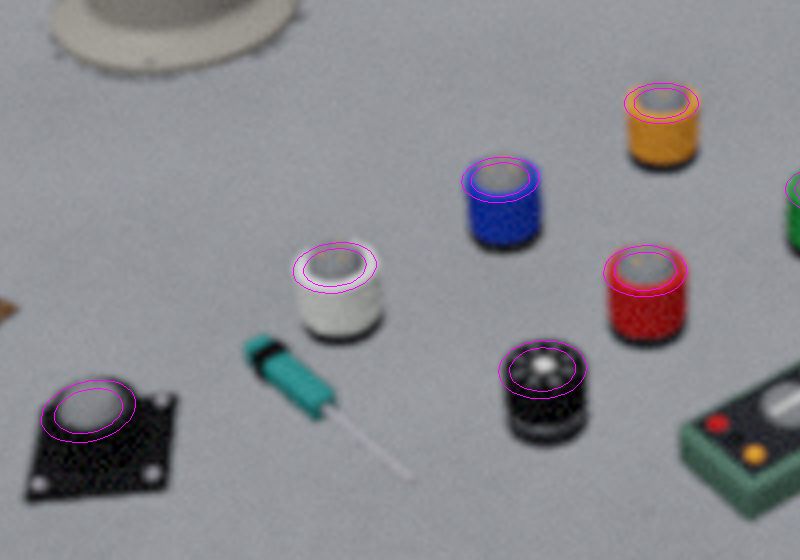

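View pics/d.png

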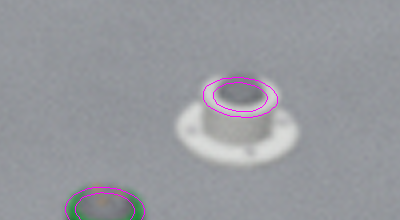

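The scene-view overlay of the top-view positions agrees to about 2 mm, within the calibration. All points are within reach. Green goes first, so I'm moving above it.

```bash
python3 -m inch '[42.7,63.5,-6,0,0,0,1,42.7,63.5,-6,0,0,0,1,42.7,63.5,-6,0,0,0,1,42.7,63.5,-6,0,0,0,1,42.7,63.5,-6,0,0,0,1]'
```

```text
time: 0.6
tool_pos: [336.1, -278.1, 206.7]
tcp_rot: [-3.14, -0.0, 0.383]
contact_force: [0.3, -1.1, 0.5]
grip_width: 91.8
```

```bash
python3 -m inch '[28.8,42.7,-6,0,0,0,1,28.8,42.7,-6,0,0,0,1,28.8,42.7,-6,0,0,0,1,28.8,42.7,-6,0,0,0,1,28.8,42.7,-6,0,0,0,1]'; python3 -m inch '[14.9,22,-6,0,0,0,1,14.9,22,-6,0,0,0,1,14.9,22,-6,0,0,0,1,14.9,22,-6,0,0,0,1,14.9,22,-6,0,0,0,1]'
```

```text
time: 1.1
tool_pos: [474.9, -71.9, 177.7]
tcp_rot: [-3.14, 0.0, 0.383]
contact_force: [0.1, -0.8, -0.3]
grip_width: 92.2
time: 1.6
tool_pos: [611.1, 130.2, 122.1]
tcp_rot: [-3.14, 0.001, 0.383]
contact_force: [0.6, -0.7, 0.2]
grip_width: 91.7
```

```bash
python3 -m inch '[1.28,1.91,0,0,0,0,1,1.28,1.91,-2,0,0,0,1,1.28,1.91,-5,0,0,0,1,1.28,1.91,-7,0,0,0,1,1.28,1.91,-7,0,0,0,1]'
```

```text
time: 2.1
tool_pos: [621.4, 149.1, 48.3]
tcp_rot: [-3.138, 0.008, 0.384]
contact_force: [-0.3, 0.6, 1.0]
grip_width: 91.5
```

```bash
python3 - <<'E'
from h import *
for n in("scene","top"): cv2.imwrite(f"pics/{n}1.png",bot.capture(n)[:,:,::-1])
a=cv2.imread("pics/scene1.png")[110:230,220:380];b=cv2.imread("pics/top1.png")[110:230,110:270]
cv2.imwrite("pics/e.png",cv2.resize(np.hstack([a,b]),None,fx=2.5,fy=2.5))
E
```

```text
(no output)
```

View pics/e.png

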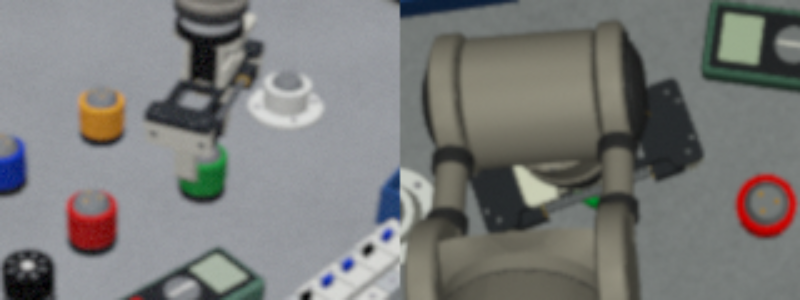

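The fingers straddle the green lamp, one either side, and nothing else is near. I'll go down and close.

```bash
python3 -m inch '[0.2,0,-1.5,0,0,0,1,0.2,0,-3,0,0,0,1,0.2,0,-3.7,0,0,0,1,0.2,0,-3.7,0,0,0,1,0.2,0,-3.7,0,0,0,1]'; python3 -m inch '[0,0,0,0,0,0,-1,0,0,0,0,0,0,-1,0,0,0,0,0,0,-1,0,0,0,0,0,0,-1,0,0,0,0,0,0,-1]'
```

```text
time: 2.7
tool_pos: [625.9, 149.3, 15.0]
tcp_rot: [-3.14, 0.002, 0.383]
contact_force: [-0.7, 0.4, 0.1]
grip_width: 91.6
time: 3.2
tool_pos: [626.0, 149.3, 15.2]
tcp_rot: [-3.139, 0.001, 0.383]
contact_force: [-1.1, 0.9, 0.4]
grip_width: 56.3
```

Green is gripped at 56.3 mm with the TCP 15.2 mm above the rim. I'll lift it and carry it to the black base.

```bash
python3 -m inch '[0,0,4,0,0,0,-1,0,0,8,0,0,0,-1,0,0,11.5,0,0,0,-1,0,0,11.5,0,0,0,-1,-2,-4,11.5,0,0,0,-1]'; python3 -m inch '[-15.8,-45.2,0,0,0,0,-1,-15.8,-45.2,0,0,0,0,-1,-15.8,-45.2,0,0,0,0,-1,-15.8,-45.2,0,0,0,0,-1,-15.8,-45.2,0,0,0,0,-1]'
```

```text
time: 3.7
tool_pos: [607.5, 112.4, 130.7]
tcp_rot: [-3.14, -0.003, 0.388]
contact_force: [0.1, -0.8, -1.8]
grip_width: 55.8
time: 4.2
tool_pos: [522.2, -128.2, 129.5]
tcp_rot: [-3.138, -0.002, 0.388]
contact_force: [0.7, -0.4, -1.3]
grip_width: 55.3
```

```bash
python3 -m inch '[-7.4,-21.5,0,0,0,0,-1,-7.4,-21.5,0,0,0,0,-1,-7.4,-21.5,0,0,0,0,-1,-7.4,-21.5,0,0,0,0,-1,-7.4,-21.5,0,0,0,0,-1]'; python3 -m inch '[0,0,0,0,0,0,-1,0,0,0,0,0,0,-1,0,0,0,0,0,0,-1,0,0,0,0,0,0,-1,0,0,0,0,0,0,-1]'
```

```text
time: 4.7
tool_pos: [446.2, -346.2, 128.4]
tcp_rot: [-3.138, -0.001, 0.385]
contact_force: [-0.2, 0.3, -1.5]
grip_width: 55.9
time: 5.2
tool_pos: [446.7, -345.0, 128.5]
tcp_rot: [-3.138, -0.001, 0.387]
contact_force: [-0.3, 0.8, -0.4]
grip_width: 55.7
```

```bash
python3 -m inch '[0.2,0.2,-2,0,0,0,-1,0.2,0.2,-4,0,0,0,-1,0.2,0.2,-5,0,0,0,-1,0.2,0.2,-5.5,0,0,0,-1,0.2,0.2,-5.5,0,0,0,-1]'; python3 - <<'E'
from h import *
for n in("scene","top"): cv2.imwrite(f"pics/{n}2.png",bot.capture(n)[:,:,::-1])
a=cv2.imread("pics/scene2.png")[160:280,60:220];b=cv2.imread("pics/top2.png")[190:310,320:480]
cv2.imwrite("pics/f.png",cv2.resize(np.hstack([a,b]),None,fx=2.5,fy=2.5))
E
```

```text
time: 5.7
tool_pos: [448.8, -342.7, 73.2]
tcp_rot: [-3.137, -0.001, 0.388]
contact_force: [0.7, -0.1, -1.6]
grip_width: 55.5
```

View pics/f.png

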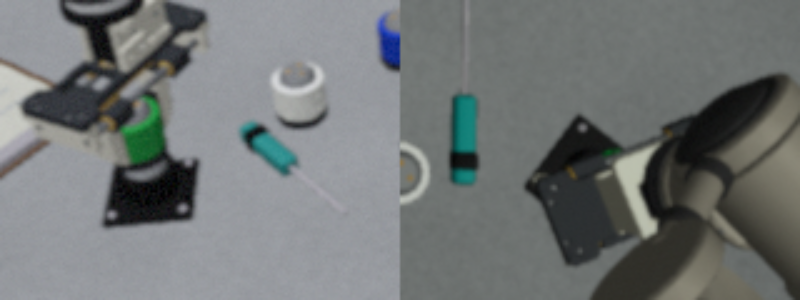

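Green sits over the black hub. I'll lower it slowly and watch the force.

```bash
python3 -m inch '[0,0,-0.5,0,0,0,-1,0,0,-1,0,0,0,-1,0,0,-1.4,0,0,0,-1,0,0,-1.6,0,0,0,-1,0,0,-1.6,0,0,0,-1]';python3 -m inch '[0,0,-0.1,0,0,0,-1,0,0,-0.2,0,0,0,-1,0,0,-0.2,0,0,0,-1,0,0,-0.2,0,0,0,-1,0,0,-0.2,0,0,0,-1]'
```

```text
time: 6.3
tool_pos: [449.0, -343.1, 57.7]
tcp_rot: [-3.138, -0.001, 0.387]
contact_force: [0.6, 0.3, -1.2]
grip_width: 55.5
time: 6.8
tool_pos: [449.0, -343.2, 55.9]
tcp_rot: [-3.138, -0.001, 0.387]
contact_force: [-0.6, -1.8, -1.7]
grip_width: 55.5
```

```bash
python3 -m inch '[0,0,-0.1,0,0,0,-1,0,0,-0.15,0,0,0,-1,0,0,-0.15,0,0,0,-1,0,0,-0.15,0,0,0,-1,0,0,-0.15,0,0,0,-1]'
```

```text
time: 7.3
tool_pos: [449.2, -343.3, 55.1]
tcp_rot: [-3.139, -0.002, 0.387]
contact_force: [-1.3, 1.8, 5.6]
grip_width: 55.4
```

It made contact at 55.1 mm against a predicted 55.2, so green is home. Releasing and going up.

```bash
python3 -m inch '[0,0,0.0,0,0,0,1,0,0,0,0,0,0,1,0,0,0,0,0,0,1,0,0,0,0,0,0,1,0,0,0,0,0,0,1]'; python3 -m inch '[0,0,3,0,0,0,1,0,0,6,0,0,0,1,0,0,9,0,0,0,1,0,0,9,0,0,0,1,0,0,9,0,0,0,1]'; python3 - <<'E'
from h import *
for n in("scene","top"): cv2.imwrite(f"pics/{n}3.png",bot.capture(n)[:,:,::-1])
a=cv2.imread("pics/scene3.png")[160:280,60:220];b=cv2.imread("pics/top3.png")[190:310,320:480]
cv2.imwrite("pics/g.png",cv2.resize(np.hstack([a,b]),None,fx=2.5,fy=2.5))
E
```

```text
time: 7.8
tool_pos: [449.2, -343.2, 55.0]
tcp_rot: [-3.139, -0.002, 0.387]
contact_force: [0.3, -0.1, 0.1]
grip_width: 89.7
time: 8.3
tool_pos: [449.3, -343.4, 145.4]
tcp_rot: [-3.14, -0.002, 0.387]
contact_force: [0.2, 1.1, -0.8]
grip_width: 91.8
```

View pics/g.png

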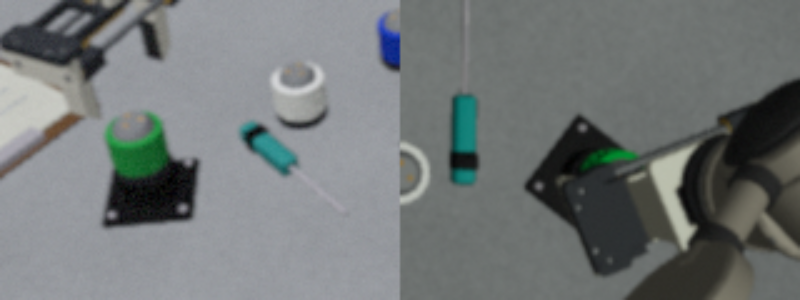

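Green stands upright on the base. Amber is next.

```bash
python3 -m inch '[1.1,48.9,0,0,0,0,1,1.1,48.9,0,0,0,0,1,1.1,48.9,0,0,0,0,1,1.1,48.9,0,0,0,0,1,1.1,48.9,0,0,0,0,1]'; python3 -m inch '[0.5,23.9,0,0,0,0,1,0.5,23.9,0,0,0,0,1,0.5,23.9,0,0,0,0,1,0.5,23.9,0,0,0,0,1,0.5,23.9,0,0,0,0,1]'; python3 -m inch '[0,0,0,0,0,0,1,0,0,0,0,0,0,1,0,0,0,0,0,0,1,0,0,0,0,0,0,1,0,0,0,0,0,0,1]'
```

```text
time: 8.9
tool_pos: [453.5, -91.3, 143.2]
tcp_rot: [-3.135, 0.001, 0.387]
contact_force: [0.5, 0.3, -0.5]
grip_width: 91.7
time: 9.4
tool_pos: [457.3, 150.1, 142.1]
tcp_rot: [-3.134, 0.003, 0.388]
contact_force: [0.0, 0.6, 0.7]
grip_width: 91.3
time: 9.9
tool_pos: [457.5, 149.0, 142.0]
tcp_rot: [-3.134, 0.003, 0.386]
contact_force: [0.1, -0.1, -0.1]
grip_width: 91.8
```

```bash
python3 -m inch '[0.3,-0.4,-3,-0.4,-0.2,0,1,0.3,-0.4,-6,-0.4,-0.2,0,1,0.3,-0.4,-8,-0.4,-0.2,0,1,0.3,-0.4,-8,-0.4,-0.2,0,1,0.3,-0.4,-8,-0.4,-0.2,0,1]'; python3 -m inch '[0,0,-2,0,0,0,1,0,0,-4,0,0,0,1,0,0,-4.7,0,0,0,1,0,0,-4.7,0,0,0,1,0,0,-4.7,0,0,0,1]'
```

```text
time: 10.4
tool_pos: [460.8, 144.5, 62.4]
tcp_rot: [3.141, 0.003, 0.384]
contact_force: [0.2, -0.8, 0.4]
grip_width: 91.8
time: 10.9
tool_pos: [461.6, 144.6, 16.5]
tcp_rot: [3.141, 0.001, 0.384]
contact_force: [0.5, 0.1, 0.9]
grip_width: 91.7
```

```bash
python3 -m inch '[0,0,0,0,0,0,-1,0,0,0,0,0,0,-1,0,0,0,0,0,0,-1,0,0,0,0,0,0,-1,0,0,0,0,0,0,-1]';  python3 -m inch '[0,0,4,0,0,0,-1,0,0,8,0,0,0,-1,0,0,12,0,0,0,-1,0,0,15,0,0,0,-1,0,0,15,0,0,0,-1]'
```

```text
time: 11.4
tool_pos: [461.6, 144.6, 16.6]
tcp_rot: [3.141, 0.001, 0.384]
contact_force: [-0.2, 1.2, 0.7]
grip_width: 56.7
time: 11.9
tool_pos: [463.9, 145.0, 170.6]
tcp_rot: [3.139, -0.007, 0.385]
contact_force: [-0.2, -0.0, -1.3]
grip_width: 55.9
```

```bash
python3 -m inch '[-1.6,-48.8,0,0,0,0,-1,-1.6,-48.8,0,0,0,0,-1,-1.6,-48.8,0,0,0,0,-1,-1.6,-48.8,0,0,0,0,-1,-1.6,-48.8,0,0,0,0,-1]'; python3 -m inch '[-0.8,-24,0,0,0,0,-1,-0.8,-24,0,0,0,0,-1,-0.8,-24,0,0,0,0,-1,-0.8,-24,0,0,0,0,-1,-0.8,-24,0,0,0,0,-1]'; python3 -m inch '[0,0,0,0,0,0,-1,0,0,0,0,0,0,-1,0,0,0,0,0,0,-1,0,0,0,0,0,0,-1,0,0,0,0,0,0,-1]'
```

```text
time: 12.4
tool_pos: [453.5, -106.9, 167.5]
tcp_rot: [3.14, -0.006, 0.385]
contact_force: [1.1, 0.5, -1.1]
grip_width: 55.4
time: 12.9
tool_pos: [444.4, -349.2, 165.9]
tcp_rot: [-3.141, -0.005, 0.384]
contact_force: [-0.4, -0.7, -0.9]
grip_width: 55.6
time: 13.4
tool_pos: [444.8, -347.9, 166.1]
tcp_rot: [-3.141, -0.005, 0.385]
contact_force: [-0.9, 0.6, -1.2]
grip_width: 55.7
```

```bash
python3 -m inch '[0.4,0.5,0,-0.1,0.3,0,-1,0.4,0.5,-1,-0.1,0.3,0,-1,0.4,0.5,-2.5,-0.1,0.3,0,-1,0.4,0.5,-4,-0.1,0.3,0,-1,0.4,0.5,-4,-0.1,0.3,0,-1]'; python3 - <<'E'
from h import *
for n in("scene","top"): cv2.imwrite(f"pics/{n}4.png",bot.capture(n)[:,:,::-1])
a=cv2.imread("pics/scene4.png")[140:260,60:220];b=cv2.imread("pics/top4.png")[190:310,320:480]
cv2.imwrite("pics/i.png",cv2.resize(np.hstack([a,b]),None,fx=2.5,fy=2.5))
E
```

```text
time: 13.9
tool_pos: [447.8, -341.5, 123.6]
tcp_rot: [-3.137, 0.002, 0.386]
contact_force: [1.2, 0.7, -1.6]
grip_width: 55.5
```

View pics/i.png

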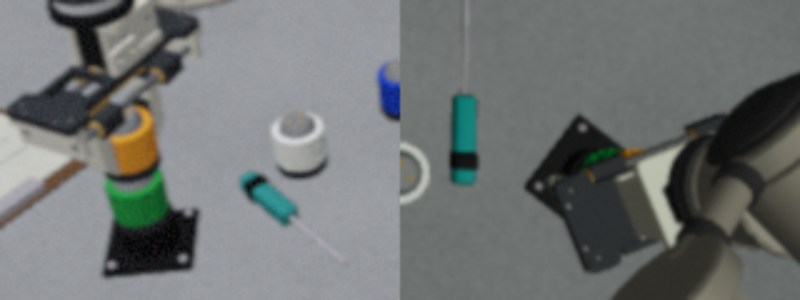

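Amber lines up over the green hub. I'll lower it the rest of the way; contact is expected at TCP z ≈ 108.5.

```bash
python3 -m inch '[0.05,-0.1,-0.5,0,0,0,-1,0.05,-0.1,-1,0,0,0,-1,0.05,-0.1,-1.3,0,0,0,-1,0.05,-0.1,-1.4,0,0,0,-1,0.05,-0.1,-1.4,0,0,0,-1]';python3 -m inch '[0,0,-0.1,0,0,0,-1,0,0,-0.2,0,0,0,-1,0,0,-0.2,0,0,0,-1,0,0,-0.2,0,0,0,-1,0,0,-0.2,0,0,0,-1]'
```

```text
time: 14.5
tool_pos: [449.3, -343.6, 111.7]
tcp_rot: [-3.14, 0.001, 0.386]
contact_force: [-0.2, 0.6, -1.0]
grip_width: 55.5
time: 15.0
tool_pos: [449.3, -343.6, 109.8]
tcp_rot: [-3.14, 0.001, 0.386]
contact_force: [-0.4, 0.1, -1.2]
grip_width: 55.5
```

```bash
python3 -m inch '[0,0,-0.1,0,0,0,-1,0,0,-0.2,0,0,0,-1,0,0,-0.2,0,0,0,-1,0,0,-0.2,0,0,0,-1,0,0,-0.2,0,0,0,-1]'
```

```text
time: 15.5
tool_pos: [449.5, -343.8, 108.6]
tcp_rot: [-3.141, 0.001, 0.386]
contact_force: [-1.8, 0.6, 5.8]
grip_width: 55.7
```

Contact at 108.6 mm, so amber is home. Releasing, then red.

```bash
python3 -m inch '[0,0,0.0,0,0,0,1,0,0,0,0,0,0,1,0,0,0,0,0,0,1,0,0,0,0,0,0,1,0,0,0,0,0,0,1]'; python3 -m inch '[0,0,3,0,0,0,1,0,0,6,0,0,0,1,0,0,9,0,0,0,1,0,0,9,0,0,0,1,0,0,9,0,0,0,1]'; python3 -m inch '[15.2,33.8,0,0,0,0,1,15.2,33.8,0,0,0,0,1,15.2,33.8,0,0,0,0,1,15.2,33.8,0,0,0,0,1,15.2,33.8,0,0,0,0,1]'
```

```text
time: 16.0
tool_pos: [449.4, -343.7, 108.5]
tcp_rot: [-3.141, 0.001, 0.386]
contact_force: [0.5, 0.8, -0.1]
grip_width: 89.8
time: 16.5
tool_pos: [449.5, -343.8, 198.7]
tcp_rot: [3.141, 0.0, 0.386]
contact_force: [0.1, 0.8, -1.8]
grip_width: 91.8
time: 17.0
tool_pos: [551.8, -113.6, 197.0]
tcp_rot: [-3.14, 0.002, 0.385]
contact_force: [0.9, -0.3, -0.0]
grip_width: 92.4
```

```bash
python3 -m inch '[5,10.7,0,0,0,0,1,5,10.7,0,0,0,0,1,5,10.7,-3,0,0,0,1,5,10.7,-7,0,0,0,1,5,10.7,-9,0,0,0,1]'; python3 -m inch '[0,0,0,0,0,0,1,0,0,0,0,0,0,1,0,0,0,0,0,0,1,0,0,0,0,0,0,1,0,0,0,0,0,0,1]'
```

```text
time: 17.5
tool_pos: [599.2, -5.0, 101.9]
tcp_rot: [-3.136, 0.009, 0.387]
contact_force: [0.6, 0.4, -0.4]
grip_width: 91.9
time: 18.0
tool_pos: [599.7, -5.3, 103.1]
tcp_rot: [-3.137, 0.007, 0.387]
contact_force: [0.6, 0.6, 0.7]
grip_width: 91.7
```

```bash
python3 - <<'E'
from h import *
for n in("scene","top"): cv2.imwrite(f"pics/{n}5.png",bot.capture(n)[:,:,::-1])
a=cv2.imread("pics/scene5.png")[130:270,90:310];b=cv2.imread("pics/top5.png")[130:270,200:420]
cv2.imwrite("pics/j.png",cv2.resize(np.hstack([a,b]),None,fx=1.8,fy=1.8))
print(bot.get_obs()["tool_pos"])
E
```

```text
[599.46891707  -5.22279294 102.68803408]
```

View pics/j.png

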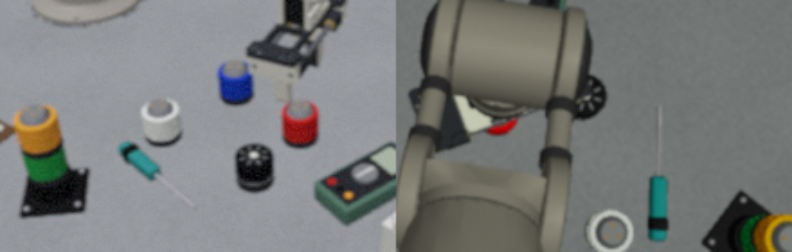

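Green and amber are stacked cleanly, and the gripper is above red with the sounder clear. Going down.

```bash
python3 -m inch '[0.2,-0.1,-2,-0.1,-0.5,0,1,0.2,-0.1,-4,-0.1,-0.5,0,1,0.2,-0.1,-5,-0.1,-0.5,0,1,0.2,-0.1,-5,-0.1,-0.5,0,1,0.2,-0.1,-5,-0.1,-0.5,0,1]'; python3 -m inch '[0,0,-2,0,0,0,1,0,0,-3,0,0,0,1,0,0,-3.6,0,0,0,1,0,0,-3.6,0,0,0,1,0,0,-3.6,0,0,0,1]'; python3 -m inch '[0,0,0,0,0,0,-1,0,0,0,0,0,0,-1,0,0,0,0,0,0,-1,0,0,0,0,0,0,-1,0,0,0,0,0,0,-1]'
```

```text
time: 18.6
tool_pos: [601.9, -6.3, 53.2]
tcp_rot: [3.141, -0.0, 0.387]
contact_force: [0.6, -0.2, 0.8]
grip_width: 92.1
time: 19.1
tool_pos: [602.3, -6.3, 17.7]
tcp_rot: [3.141, -0.001, 0.387]
contact_force: [0.6, 0.2, 0.6]
grip_width: 91.4
time: 19.6
tool_pos: [602.3, -6.3, 17.8]
tcp_rot: [3.141, -0.001, 0.387]
contact_force: [0.1, 0.3, 0.1]
grip_width: 56.6
```

```bash
python3 -m inch '[0,0,5,0,0,0,-1,0,0,10,0,0,0,-1,0,0,15,0,0,0,-1,0,0,19,0,0,0,-1,0,0,20.5,0,0,0,-1]'; python3 -m inch '[-15.2,-33.7,0.5,0,0,0,-1,-15.2,-33.7,0.5,0,0,0,-1,-15.2,-33.7,0.5,0,0,0,-1,-15.2,-33.7,0.5,0,0,0,-1,-15.2,-33.7,0.5,0,0,0,-1]'
```

```text
time: 20.1
tool_pos: [603.8, -6.5, 228.0]
tcp_rot: [3.137, -0.008, 0.387]
contact_force: [-0.5, 0.1, -0.8]
grip_width: 55.5
time: 20.6
tool_pos: [499.2, -236.0, 229.8]
tcp_rot: [3.137, -0.008, 0.388]
contact_force: [0.0, 0.4, -0.7]
grip_width: 55.5
```

```bash
python3 -m inch '[-5,-10.7,0,0.1,0.5,0,-1,-5,-10.7,0,0.1,0.5,0,-1,-5,-10.7,0,0.1,0.5,0,-1,-5,-10.7,0,0.1,0.5,0,-1,-5,-10.7,0,0.1,0.5,0,-1]'; python3 -m inch '[0,0,0,0,0,0,-1,0,0,0,0,0,0,-1,0,0,0,0,0,0,-1,0,0,0,0,0,0,-1,0,0,0,0,0,0,-1]'
```

```text
time: 21.1
tool_pos: [449.1, -342.8, 229.6]
tcp_rot: [-3.141, -0.0, 0.386]
contact_force: [0.3, -0.1, -0.4]
grip_width: 55.3
time: 21.6
tool_pos: [449.3, -342.4, 229.6]
tcp_rot: [-3.141, -0.0, 0.387]
contact_force: [0.0, 1.1, -0.5]
grip_width: 55.6
```

```bash
python3 -m inch '[0,-0.1,-2,0,0,0,-1,0,-0.1,-4,0,0,0,-1,0,-0.1,-5,0,0,0,-1,0,-0.1,-5,0,0,0,-1,0,-0.1,-5,0,0,0,-1]'; python3 - <<'E'
from h import *
for n in("scene","top"): cv2.imwrite(f"pics/{n}6.png",bot.capture(n)[:,:,::-1])
a=cv2.imread("pics/scene6.png")[120:240,60:220];b=cv2.imread("pics/top6.png")[190:310,320:480]
cv2.imwrite("pics/k.png",cv2.resize(np.hstack([a,b]),None,fx=2.5,fy=2.5))
E
```

```text
time: 22.1
tool_pos: [449.6, -343.7, 180.2]
tcp_rot: [-3.141, -0.001, 0.387]
contact_force: [-0.1, 0.5, -0.1]
grip_width: 55.6
```

View pics/k.png

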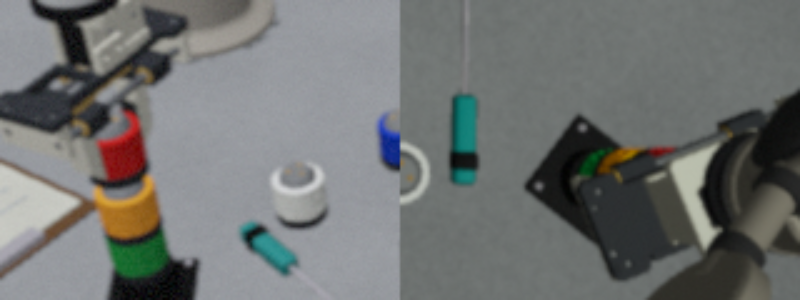

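Red is over the amber hub. I'll lower it; contact is expected at 161.8 mm.

```bash
python3 -m inch '[0,0,-0.5,0,0,0,-1,0,0,-1,0,0,0,-1,0,0,-1.5,0,0,0,-1,0,0,-1.7,0,0,0,-1,0,0,-1.7,0,0,0,-1]';python3 -m inch '[0,0,-0.1,0,0,0,-1,0,0,-0.2,0,0,0,-1,0,0,-0.25,0,0,0,-1,0,0,-0.25,0,0,0,-1,0,0,-0.25,0,0,0,-1]'
```

```text
time: 22.7
tool_pos: [449.6, -343.7, 163.2]
tcp_rot: [-3.142, -0.001, 0.387]
contact_force: [-0.4, 0.2, -0.3]
grip_width: 55.4
time: 23.2
tool_pos: [449.7, -343.8, 161.8]
tcp_rot: [3.141, -0.001, 0.387]
contact_force: [-0.7, 1.7, 5.4]
grip_width: 55.3
```

Contact at 161.8 mm, so red is home. Releasing, then blue.

```bash
python3 -m inch '[0,0,0.0,0,0,0,1,0,0,0,0,0,0,1,0,0,0,0,0,0,1,0,0,0,0,0,0,1,0,0,0,0,0,0,1]'; python3 -m inch '[0,0,3,0,0,0,1,0,0,6,0,0,0,1,0,0,9,0,0,0,1,0,0,9,0,0,0,1,0,0,9,0,0,0,1]'; python3 -m inch '[0.1,33.7,0,0,0,0,1,0.1,33.7,0,0,0,0,1,0.1,33.7,0,0,0,0,1,0.1,33.7,0,0,0,0,1,0.1,33.7,0,0,0,0,1]'; python3 -m inch '[0,9,0,0,0,0,1,0,9,-3,0,0,0,1,0,9,-6,0,0,0,1,0,9,-10,0,0,0,1,0,9,-13,0,0,0,1]'
```

```text
time: 23.7
tool_pos: [449.7, -343.8, 161.7]
tcp_rot: [3.141, -0.001, 0.387]
contact_force: [0.4, -0.2, -0.3]
grip_width: 89.8
time: 24.2
tool_pos: [449.8, -343.8, 251.8]
tcp_rot: [3.14, -0.002, 0.387]
contact_force: [-0.5, -1.4, -0.7]
grip_width: 91.6
time: 24.7
tool_pos: [449.4, -91.7, 250.3]
tcp_rot: [-3.141, 0.0, 0.387]
contact_force: [1.0, -0.2, 0.7]
grip_width: 91.7
time: 25.2
tool_pos: [447.5, -0.7, 117.3]
tcp_rot: [-3.139, 0.004, 0.388]
contact_force: [-0.5, -0.7, -1.2]
grip_width: 91.9
```

```bash
python3 -m inch '[0.3,-0.6,-1,0,-0.2,0,1,0.3,-0.6,-4,0,-0.2,0,1,0.3,-0.6,-6,0,-0.2,0,1,0.3,-0.6,-6,0,-0.2,0,1,0.3,-0.6,-6,0,-0.2,0,1]'; python3 - <<'E'
from h import *
a=cv2.cvtColor(bot.capture("scene"),4);cv2.imwrite("pics/l.png",cv2.resize(a[90:270,70:330],None,fx=2.5,fy=2.5))
print(bot.get_obs()["tool_pos"])
E
```

```text
time: 25.7
tool_pos: [449.8, -6.6, 56.8]
tcp_rot: [-3.139, 0.002, 0.388]
contact_force: [0.4, -0.6, -0.1]
grip_width: 91.6
[450.45576743  -6.75453183  57.55098281]
```

View pics/l.png

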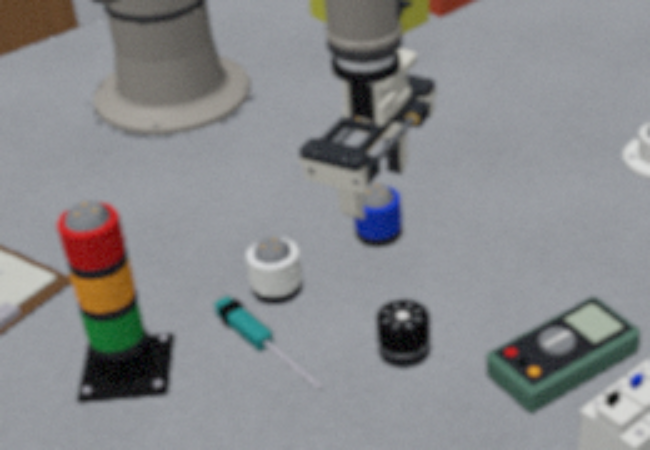

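The green, amber and red tower is straight, and the fingers straddle blue.

```bash
python3 -m inch '[0,0,-2,0,0,0,1,0,0,-3.5,0,0,0,1,0,0,-4,0,0,0,1,0,0,-4,0,0,0,1,0,0,-4,0,0,0,1]'; python3 -m inch '[0,0,0,0,0,0,-1,0,0,0,0,0,0,-1,0,0,0,0,0,0,-1,0,0,0,0,0,0,-1,0,0,0,0,0,0,-1]';python3 -m inch '[0,0,4,0,0,0,-1,0,0,8,0,0,0,-1,0,0,11,0,0,0,-1,0,0,11,0,0,0,-1,0,0,11,0,0,0,-1]'
```

```text
time: 26.25
tool_pos: [451.1, -6.8, 18.4]
tcp_rot: [-3.141, -0.001, 0.388]
contact_force: [-0.7, 0.3, 0.3]
grip_width: 92.0
time: 26.75
tool_pos: [451.1, -6.8, 18.5]
tcp_rot: [-3.141, -0.001, 0.388]
contact_force: [-1.2, -0.9, -0.8]
grip_width: 56.0
time: 27.25
tool_pos: [451.0, -6.8, 128.5]
tcp_rot: [3.142, -0.001, 0.388]
contact_force: [-1.4, -1.2, -2.3]
grip_width: 55.7
```

```bash
python3 -m inch '[13.5,35.7,0,0,0,0,-1,13.5,35.7,0,0,0,0,-1,13.5,35.7,0,0,0,0,-1,13.5,35.7,0,0,0,0,-1,13.5,35.7,0,0,0,0,-1]';python3 -m inch '[4.7,12.6,0,0,0,0,-1,4.7,12.6,0,0,0,0,-1,4.7,12.6,0,0,0,0,-1,4.7,12.6,0,0,0,0,-1,4.7,12.6,0,0,0,0,-1]'
```

```text
time: 27.75
tool_pos: [538.7, 228.7, 126.1]
tcp_rot: [-3.141, 0.003, 0.388]
contact_force: [1.2, -0.4, -0.3]
grip_width: 55.6
time: 28.25
tool_pos: [584.5, 354.9, 122.8]
tcp_rot: [3.141, 0.008, 0.389]
contact_force: [-0.0, -0.5, -1.4]
grip_width: 55.4
```

```bash
python3 -m inch '[0.1,-0.4,-1,0.2,-0.4,0,-1,0.1,-0.4,-3,0.2,-0.4,0,-1,0.1,-0.4,-4.5,0.2,-0.4,0,-1,0.1,-0.4,-4.5,0.2,-0.4,0,-1,0.1,-0.4,-4.5,0.2,-0.4,0,-1]'; python3 - <<'E'
from h import *
a=cv2.cvtColor(bot.capture("scene"),4)[80:200,270:430];b=cv2.cvtColor(bot.capture("top"),4)[130:250,40:200]
cv2.imwrite("pics/m.png",cv2.resize(np.hstack([a,b]),None,fx=2.5,fy=2.5))
o=bot.get_obs();print(o["tool_pos"],o["tcp_rot"])
E
```

```text
time: 28.75
tool_pos: [585.4, 350.2, 77.6]
tcp_rot: [-3.141, 0.001, 0.389]
contact_force: [0.4, -0.1, -1.7]
grip_width: 55.8
[586.0618051  350.86532653  78.82871301] [-3.14128082e+00 -1.82217565e-03  3.89233759e-01]
```

View pics/m.png

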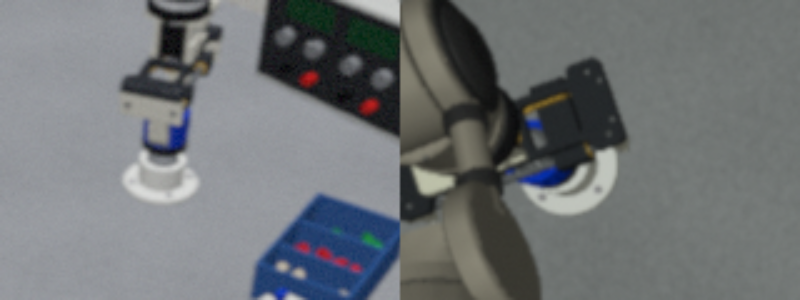

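Blue is over the white hub. I'll lower it; contact is expected at 58.5 mm.

```bash
python3 -m inch '[0,0,-0.5,0,0,0,-1,0,0,-1,0,0,0,-1,0,0,-1.5,0,0,0,-1,0,0,-1.8,0,0,0,-1,0,0,-1.8,0,0,0,-1]';python3 -m inch '[0,0,-0.1,0,0,0,-1,0,0,-0.2,0,0,0,-1,0,0,-0.25,0,0,0,-1,0,0,-0.25,0,0,0,-1,0,0,-0.25,0,0,0,-1]'
```

```text
time: 29.35
tool_pos: [585.6, 350.7, 60.0]
tcp_rot: [-3.141, -0.0, 0.389]
contact_force: [-0.1, -0.2, -1.3]
grip_width: 55.7
time: 29.85
tool_pos: [585.8, 350.8, 58.6]
tcp_rot: [-3.141, -0.001, 0.389]
contact_force: [-1.7, -1.6, 6.5]
grip_width: 55.2
```

Contact at 58.6 mm, so blue is home. Releasing, then the sounder.

```bash
python3 -m inch '[0,0,0.0,0,0,0,1,0,0,0,0,0,0,1,0,0,0,0,0,0,1,0,0,0,0,0,0,1,0,0,0,0,0,0,1]'; python3 -m inch '[0,0,3,0,0,0,1,0,0,6,0,0,0,1,0,0,9,0,0,0,1,0,0,9,0,0,0,1,0,0,9,0,0,0,1]'; python3 -m inch '[4,-47,0,0,0,0,1,4,-47,0,0,0,0,1,4,-47,0,0,0,0,1,4,-47,0,0,0,0,1,4,-47,0,0,0,0,1]'; python3 -m inch '[2,-23,0,0,0,0,1,2,-23,0,0,0,0,1,2,-23,0,0,0,0,1,2,-23,0,0,0,0,1,2,-23,0,0,0,0,1]'
```

```text
time: 30.35
tool_pos: [585.8, 350.8, 58.4]
tcp_rot: [-3.141, -0.001, 0.389]
contact_force: [0.5, -0.6, -0.4]
grip_width: 89.4
time: 30.85
tool_pos: [585.9, 350.8, 148.8]
tcp_rot: [-3.141, -0.002, 0.389]
contact_force: [-0.5, -0.2, -0.3]
grip_width: 91.9
time: 31.35
tool_pos: [605.9, 99.7, 146.8]
tcp_rot: [-3.14, 0.001, 0.39]
contact_force: [1.0, 0.3, -0.7]
grip_width: 91.8
time: 31.85
tool_pos: [624.8, -133.7, 144.7]
tcp_rot: [-3.139, 0.003, 0.387]
contact_force: [0.7, 0.5, 0.1]
grip_width: 92.1
```

```bash
python3 -m inch '[0,1.4,-1,0,-0.2,0,1,0,1.4,-3,0,-0.2,0,1,0,1.4,-6,0,-0.2,0,1,0,1.4,-8,0,-0.2,0,1,0,1.4,-8,0,-0.2,0,1]'; python3 - <<'E'
from h import *
a=cv2.cvtColor(bot.capture("scene"),4)[150:270,150:310];b=cv2.cvtColor(bot.capture("top"),4)[120:240,240:400]
cv2.imwrite("pics/n.png",cv2.resize(np.hstack([a,b]),None,fx=2.5,fy=2.5))
o=bot.get_obs();print(o["tool_pos"],o["tcp_rot"])
E
```

```text
time: 32.35
tool_pos: [621.6, -118.7, 59.8]
tcp_rot: [-3.134, 0.008, 0.387]
contact_force: [-0.0, 1.1, 0.2]
grip_width: 91.8
[ 624.28277177 -119.49703663   63.84887069] [-3.13863740e+00  1.93767683e-03  3.87304313e-01]
```

View pics/n.png

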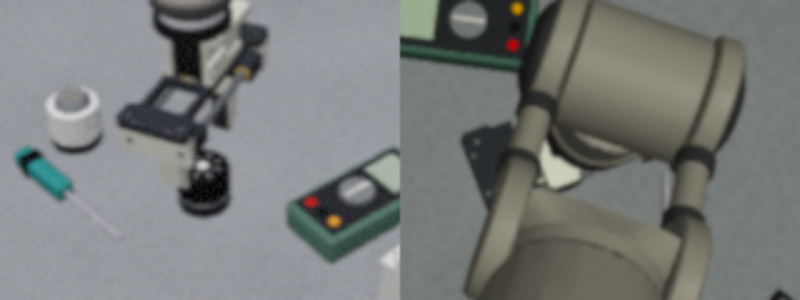

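The fingers straddle the sounder and the meter and screwdriver are clear. Going down and gripping.

```bash
python3 -m inch '[0,0,-2,-0.1,-0.1,0,1,0,0,-4,-0.1,-0.1,0,1,0,0,-4.9,-0.1,-0.1,0,1,0,0,-4.9,-0.1,-0.1,0,1,0,0,-4.9,-0.1,-0.1,0,1]'; python3 -m inch '[0,0,0,0,0,0,-1,0,0,0,0,0,0,-1,0,0,0,0,0,0,-1,0,0,0,0,0,0,-1,0,0,0,0,0,0,-1]';python3 -m inch '[0,0,4,0,0,0,-1,0,0,8,0,0,0,-1,0,0,12,0,0,0,-1,0,0,15,0,0,0,-1,0,0,15,0,0,0,-1]'
```

```text
time: 32.95
tool_pos: [625.0, -119.7, 16.0]
tcp_rot: [3.141, -0.0, 0.387]
contact_force: [0.0, 0.5, 0.2]
grip_width: 91.6
time: 33.45
tool_pos: [625.1, -119.7, 16.2]
tcp_rot: [3.141, -0.0, 0.387]
contact_force: [0.3, 1.9, 0.3]
grip_width: 56.5
time: 33.95
tool_pos: [627.3, -120.4, 171.4]
tcp_rot: [3.135, -0.008, 0.387]
contact_force: [0.3, -0.7, -1.8]
grip_width: 55.4
```

```bash
python3 -m inch '[-4.1,47,0,0.2,0.5,0,-1,-4.1,47,0,0.2,0.5,0,-1,-4.1,47,0,0.2,0.5,0,-1,-4.1,47,0,0.2,0.5,0,-1,-4.1,47,0,0.2,0.5,0,-1]'; python3 -m inch '[-2,22.5,0,0,0,0,-1,-2,22.5,0,0,0,0,-1,-2,22.5,0,0,0,0,-1,-2,22.5,0,0,0,0,-1,-2,22.5,0,0,0,0,-1]'; python3 -m inch '[0,0,0,0,0,0,-1,0,0,0,0,0,0,-1,0,0,0,0,0,0,-1,0,0,0,0,0,0,-1,0,0,0,0,0,0,-1]'
```

```text
time: 34.45
tool_pos: [603.4, 131.2, 167.5]
tcp_rot: [-3.141, 0.001, 0.387]
contact_force: [1.9, -0.3, -0.9]
grip_width: 55.8
time: 34.95
tool_pos: [581.4, 360.0, 165.5]
tcp_rot: [-3.14, 0.004, 0.39]
contact_force: [0.8, -0.6, -1.3]
grip_width: 55.6
time: 35.45
tool_pos: [582.0, 358.6, 165.6]
tcp_rot: [-3.14, 0.004, 0.388]
contact_force: [-0.3, -1.2, -1.6]
grip_width: 56.1
```

```bash
python3 -m inch '[0.4,-0.8,-1,0,-0.2,0,-1,0.4,-0.8,-2,0,-0.2,0,-1,0.4,-0.8,-3.5,0,-0.2,0,-1,0.4,-0.8,-4,0,-0.2,0,-1,0.4,-0.8,-4,0,-0.2,0,-1]'; python3 - <<'E'
from h import *
a=cv2.cvtColor(bot.capture("scene"),4)[60:180,270:430];b=cv2.cvtColor(bot.capture("top"),4)[130:250,40:200]
cv2.imwrite("pics/o.png",cv2.resize(np.hstack([a,b]),None,fx=2.5,fy=2.5))
o=bot.get_obs();print(o["tool_pos"],o["tcp_rot"])
E
```

```text
time: 35.95
tool_pos: [585.4, 350.0, 124.0]
tcp_rot: [-3.141, 0.003, 0.388]
contact_force: [-0.2, 0.1, -1.7]
grip_width: 55.6
[586.16066023 350.58368362 125.76330218] [-3.14130901e+00  2.92462292e-04  3.87985040e-01]
```

View pics/o.png

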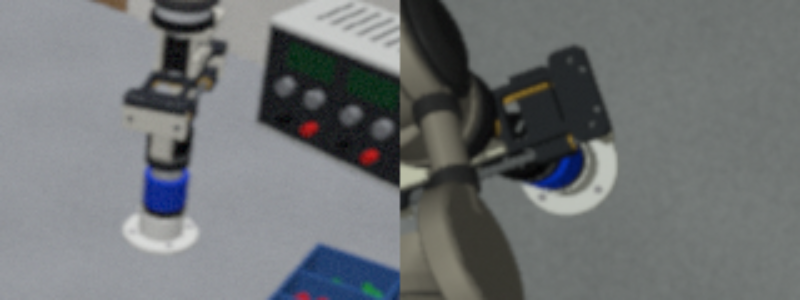

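The sounder is over the blue hub. I'll lower it; contact is expected at 108.2 mm.

```bash
python3 -m inch '[0,0,-0.5,0,0,0,-1,0,0,-1,0,0,0,-1,0,0,-1.4,0,0,0,-1,0,0,-1.6,0,0,0,-1,0,0,-1.6,0,0,0,-1]';python3 -m inch '[0,0,-0.1,0,0,0,-1,0,0,-0.15,0,0,0,-1,0,0,-0.2,0,0,0,-1,0,0,-0.2,0,0,0,-1,0,0,-0.2,0,0,0,-1]'
```

```text
time: 36.55
tool_pos: [586.0, 350.5, 109.3]
tcp_rot: [-3.141, 0.001, 0.388]
contact_force: [-0.5, 0.3, -1.5]
grip_width: 55.8
time: 37.05
tool_pos: [586.1, 350.6, 108.1]
tcp_rot: [-3.141, 0.0, 0.388]
contact_force: [-2.6, -0.7, 5.5]
grip_width: 55.7
```

Contact at 108.1 mm, so the sounder is home. I'll release it, retreat up and move aside.

```bash
python3 -m inch '[0,0,0.0,0,0,0,1,0,0,0,0,0,0,1,0,0,0,0,0,0,1,0,0,0,0,0,0,1,0,0,0,0,0,0,1]'; python3 -m inch '[0,0,3,0,0,0,1,0,0,7,0,0,0,1,0,0,12,0,0,0,1,0,0,14,0,0,0,1,0,0,14,0,0,0,1]'; python3 -m inch '[-15,-24,0,0,0,0,1,-15,-24,0,0,0,0,1,-15,-24,0,0,0,0,1,-15,-24,0,0,0,0,1,-15,-24,0,0,0,0,1]'; python3 -m inch '[0,0,0,0,0,0,1,0,0,0,0,0,0,1,0,0,0,0,0,0,1,0,0,0,0,0,0,1,0,0,0,0,0,0,1]'; python3 - <<'E'
from h import *
s=bot.capture("scene")[:,:,::-1];t=bot.capture("top")[:,:,::-1]
cv2.imwrite("pics/z1.png",s);cv2.imwrite("pics/z2.png",t)
a=s[80:270,70:390];cv2.imwrite("pics/p.png",cv2.resize(a,None,fx=2.5,fy=2.5))
t=cv2.imread("pics/z2.png");t0=cv2.imread("pics/top0.png")
cv2.imwrite("pics/q.png",t)
# predicted shoulder/hub positions of the tops
print(proj("top",(446.8,-342.9,196)),proj("top",(586,350,140)))
E
```

```text
time: 37.55
tool_pos: [586.1, 350.6, 107.9]
tcp_rot: [-3.141, 0.0, 0.388]
contact_force: [-0.1, 0.5, -0.8]
grip_width: 89.5
time: 38.05
tool_pos: [587.5, 351.3, 252.7]
tcp_rot: [-3.141, -0.008, 0.388]
contact_force: [0.2, -0.8, 0.1]
grip_width: 91.9
time: 38.55
tool_pos: [452.2, 136.7, 250.8]
tcp_rot: [-3.141, -0.006, 0.389]
contact_force: [1.1, -0.9, 0.4]
grip_width: 92.3
time: 39.05
tool_pos: [452.6, 137.5, 250.4]
tcp_rot: [-3.14, -0.005, 0.39]
contact_force: [1.5, -0.5, 0.7]
grip_width: 92.0
(np.float64(427.10966905443246), np.float64(264.09444681119277)) (np.float64(87.24048033607954), np.float64(188.5498158394114))
```

View pics/p.png

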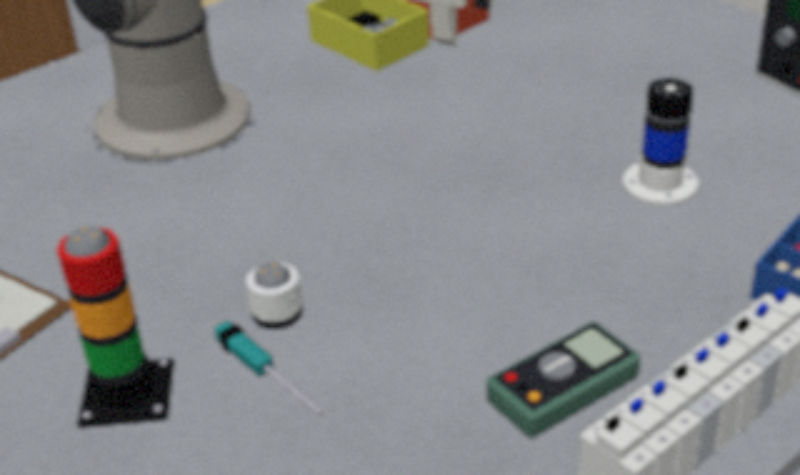

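View pics/q.png

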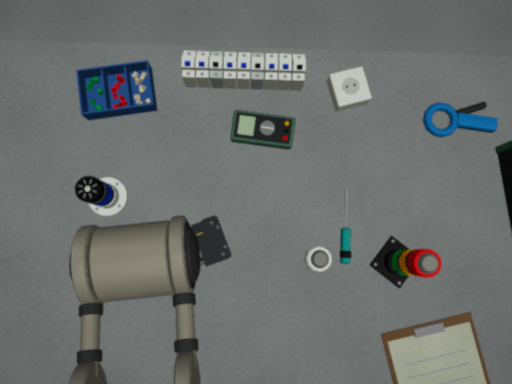

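Both towers stand straight. The top view puts the red hub at about (428,263), predicted (427,264), and the sounder spot at about (88,188), predicted (87,188.5). The spare lamp, screwdriver and meter have not moved, so I'm handing in.

```bash
python3 -c "
from plant import bot
print(bot.close_job())"
```

```text
the job is handed in; nothing more can be done
None
```

I assembled both towers and handed the job in at about 39 s of the 131 s allowed; the hand-in reports no verdict. Green, amber and red are on the black base, and blue and the sounder are on the white base.

- **Seating:** every piece touched down within 0.1 mm of its computed seated height, with about 5–7 N of contact force.
- **Final pictures:** both towers look upright, and their tops are within about 1 px (about 2 mm) of where the top camera should see them.
- **Left alone:** the spare lamp, screwdriver and meter look unmoved in the same pictures.
- **Released:** the gripper is open, about 250 mm up and clear of both towers.

No check failed or disagreed beyond the 2 mm calibration.

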